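# Lift a circuit board out of its rack with a sprung clip and hold it level

## Robot

A 6-joint arm with a two-finger parallel gripper is mounted at the origin on the work surface. World frame = base frame: x ahead of the robot, y to its left, z up, the work surface at z = 0. Lengths are in mm, angles in rad, forces in N, time in s.
With the tool pointing down it reaches from about 350 to 775 mm from the base axis. Payload 7.3 kg.
Tool frame: the origin (TCP) lies midway between the tips of the shut fingers; the grasp point (between the pads) lies 19 mm behind it; z points along the fingers, y is the line along which they close (so a half turn about z gives the same grasp; the last joint's range is limited). The gripper opens to 92 mm and grips with 3 to 60 N. Pads are 19 mm wide; open, the fingers measure 130 mm over their backs; the gripper's body (75 mm by 190 mm) begins 47 mm behind the grasp point.
Start: joints at [1.054, 0.342, 1.524, -0, 1.275, -0.146], TCP at [190.227, 489.345, 226.741] pointing down, gripper open.
Joint ranges: [-2.53, 2.53], [-0.77, 2.02], [0.04, 2.7], [-1, 4.14], [0.28, 2.66], [-3.11, 3.11]. Speed limits (rad/s): [2.57, 2.57, 3.14, 3.14, 3.14, 3.14].

## Interface

Orientations are given as [roll, pitch, yaw] about the fixed x, y, z axes, in that order (R = Rz(yaw) Ry(pitch) Rx(roll)).
In Python, from plant import bot gives the robot as it stands.
- The arm moves only by the tool servo_tool, never from a script. Its argument "deltas" is a list of rows, each a list of 2 entries, a list of its own where there are three numbers: the shift along the tool's x, y, z in m, then the turn, a rotation vector about the tool's x, y, z in degrees. A call has 1 to 20 rows; each row shifts and turns the commanded pose from where the row before left it, along the tool's axes as they then stand; what a row does not reach is not made up. A row lasts 1/8 s, in which the tool goes at most 62.5 mm and 10.7 degrees, less where a joint would pass 70% of its speed; a pose out of reach is approached as far as the arm can. A call with a gripper value outside its range is refused whole. "fingers" is the opening, from 0 (shut) to 1 (fully open), set as the call begins (left out, the last holds). The fingers move at their own pace and stop on an object; the grip force is fixed at half the most. Time passes only in rows, so rows that do not move let the fingers close. It gives the time, the measured TCP pose, the force, the opening and the grip force at its end, in the units of the state.
- bot.get_obs(): the state, without advancing time (a new reading comes with each control period).
- bot.capture(name): name is "scene" or "top" or "wrist"; returns the picture (384x512x3 uint8, red, green, blue); there is no depth.
- bot.camera_model(name): a dict with "mtx" (3x3 intrinsics, pixels), "xyz" and "rotation" of the camera in the world. Camera axes: x right, y down, z forward; pixel columns grow to the right and rows downward; lengths in mm; the calibration is good to about 2 mm. A picture is of the moment at which its call begins: read the wrist's pose just before it. camera_model takes no time and is no camera call; for the wrist camera it gives the pose at the moment of the call.
- bot.close_job(): hands the job in; it is judged then, once.
The state is a dict: "time": time; "joint_positions": joint angles; "dq": joint speeds; "tau": joint torques, N m; "tool_pos": TCP position; "tcp_rot": TCP orientation; "contact_force": force on the tool from outside, world axes, zero at the start; "moment": the same for the moment, N m; "grip_width": finger opening in mm; "finger_force": force on a finger pad.
Only numpy, scipy, OpenCV 4.12 (cv2) and the standard library are available. Lean on these libraries where they do the work, as an engineer would, in place of code of your own. Each camera call takes 0.05 s, during which the arm holds its last target. There are 200 camera calls.

## Task

Take the sprung clip off its parking stand, let its jaw close on the top edge of the taller circuit board in the rack, and by the clip lift that board straight out until its lower edge is a few centimetres above the rack's posts. Finish while still holding it there by the clip, steady and level in the air, gripper closed on the clip. Never touch the boards with the gripper, and leave the short board, the small bin and the screwdriver where they are.

Things in the scene. Friction and masses are not known exactly. Their poses are not given: they have to be found in the camera images.
- clip: Sprung clip, 120 g: aluminium back plate (fixed jaw) filling x -22 to 22, y 0 to 10, z 0 to 90 mm, and on its -y side a dark steel jaw on a pin along x at y -10, z 40. Origin: middle of the plate's lower edge on its biting face; x along the plate's width, z up. Parked, it stands upright, foot on the stand, biting the stand's fin. The bite takes things up to 30 mm deep.
- clip_squeeze (a point): Point of the clip at x 0, y -13.5, z 74 mm, between its plate and its jaw's lever: 20 mm wide, flat, flaring from the pin to y -36, z 89 mm. Squeezing lever and plate (fingers along the clip's y, about 42 mm wide as parked, 24 mm fully open) opens the jaw: 11 N starts it, about 22 N opens it fully, 30 N does no harm. Let go, it springs shut.
- clip_jaw (a joint): Opening angle of the clip's jaw, rad: 0 shut, 0.13 when its 36 mm wide pad (z 2 to 20 mm) bites a 5 mm board, parallel to the plate, with about 11 N; 0.52 wide open (gap beside the plate about 12 mm at z 20 mm, 18 mm at the tip).
- clip_grip (a point): Point of the clip's plate 62 mm above its lower edge, mid thickness. Here the plate's two narrow ends (44 mm apart along the clip's x, 10 mm thick) are free and can be pinched without squeezing the lever.
- stand: Fixed parking stand of the clip: grey base 80 x 70 x 12 mm with a steel fin 30 (x) x 4 (y) mm rising from the base's top at 12 mm to 34 mm height, filling y -4 to 0 mm. Origin: centre of its underside; axes as the clip's while parked.
- rack: Fixed board rack: black base 130 (x) x 150 (y) x 10 mm and two slots along x at y -36 and y +36 mm; each board stands on the base between four steel posts, 8 mm thick, at x -42 and +42 mm, reaching 60 mm above the bench, about 1.2 mm clear of the board each side. Origin: centre of its underside.
- rack_posts_top (a point): Point above the rack's centre at the height of the tops of its posts.
- tall_board: The taller circuit board, rigid, green, 120 (x) x 5 (y) x 112 mm tall, 105 to 210 g, standing upright in one of the two slots. Small parts on the faces stay below 82 mm; the top 30 mm is bare. Origin: centre of its lower edge; x along its width, y through its thickness, z up.
- tall_board_top (a point): Middle of the taller board's top edge, 112 mm above its origin.
- short_board: The other circuit board, 120 x 5 x 80 mm tall, in the other slot. Origin: centre of its lower edge. Leave alone.
- bin: Small open black bin 110 x 90 x 45 mm, loose. Origin: centre of its underside. Leave alone.
- driver: Screwdriver lying on the bench with its length along its x axis, 150 mm, 25 mm thick handle to -x; origin about its middle. Leave alone.
Things that resemble listed ones, but are neither listed nor needed, are in the scene too. There is more than one size of the clip; the job needs the largest. What is shaped like the rack but red or turquoise is not meant.

How it is judged (in metres and radians):
On the way, in this order (a step that is already met when the one before it is completed fails the run):
1. the clip bites the taller board while it still stands in the rack (value of joint clip_jaw between 0.07 and 0.22 rad and contact force between clip and tall_board above 4 N and z of tall_board in the frame of rack below 0.02 m), for 0.2 s.
2. the board hangs from the clip, clear above the posts (value of joint clip_jaw between 0.07 and 0.22 rad and contact force between clip and tall_board above 4 N and z of tall_board in the frame of rack_posts_top above 0.012 m), for 0.2 s.
At the end, for the whole second after the job is handed in: Gripper holds the clip (over 2 N); its jaw is shut on the taller board (0.07 to 0.22 rad, over 4 N); board at least 12 mm above the posts, upright within 0.14 rad, under 20 mm/s and 0.15 rad/s, touching neither rack, other board nor robot (all of step 2 and contact force between the fingers and clip above 2 N and angle between tall_board's own z axis and vertical below 0.14 rad and linear speed of tall_board below 0.02 m/s and angular speed of tall_board below 0.15 rad/s and contact force between tall_board and rack below 0.1 N and contact force between tall_board and short_board below 0.1 N and contact force between tall_board and the arm below 0.5 N); the arm keeps its last pose, push and grip.
It fails at once if the gripper touches the taller board (contact force between the arm and tall_board above 1 N).
It fails at once if the gripper touches the short board (contact force between the arm and short_board above 1 N).
It fails at once if the short board is disturbed (distance of short_board from where it was at the start of the episode above 0.012 m).
It fails at once if the bin is displaced (distance of bin from where it was at the start of the episode above 0.02 m).
It fails at once if the screwdriver is displaced (distance of driver from where it was at the start of the episode above 0.02 m).
It also fails if it takes over 51 s, if anything falls off the work surface, if the arm or the gripper's body presses on something with over 40 N, if the wrist force passes 120 N, or if a joint passes its speed limit or range.

## Working session

There is one attempt and no reset: what is moved stays moved. The work goes in short steps, Python scripts to look and compute and a tool call to move; the robot and the scene stay as the last step left them, time stands still between calls to the robot, and variables do not carry over. Pictures are saved under pics/ and viewed, at most 10 in all, crops included, and the job is handed in when it is done.

Besides the shell and the picture viewer there is one more tool, called after "Request:" as name([rows], argument=value, ...), one row to a line, values as JSON. servo_tool: Moves the arm, as the interface text tells. Its arguments: {"type":"object","properties":{"deltas":{"type":"array"},"fingers":{"type":"number"}},"required":["deltas"]}

```bash
mkdir -p pics; ls
python3 - <<'E'
from plant import bot
import cv2,numpy as np
o=bot.get_obs();print(o)
for n in("scene","top"):
    im=bot.capture(n);cv2.imwrite(f"pics/{n}0.png",im[:,:,::-1]);m=bot.camera_model(n);print(n,m)
a=[cv2.imread(f"pics/{n}0.png") for n in("scene","top")]
cv2.imwrite("pics/both.png",np.vstack(a)[:, :])
for n in("scene","top"): cv2.imwrite(f"pics/{n}0b.png",cv2.resize(cv2.imread(f"pics/{n}0.png"),(800,600),interpolation=cv2.INTER_CUBIC))
E
```

```text
pics
{'time': 0.0, 'joint_positions': array([ 1.05404824e+00,  3.42726324e-01,  1.52503311e+00, -2.92062402e-06,
        1.27539987e+00, -1.46031869e-01]), 'dq': array([ 8.92023747e-04, -1.29993354e-03, -1.15119595e-03, -5.30657983e-05,
        1.35022195e-03,  3.56828932e-04]), 'tau': array([-3.35123359e-04, -4.31235337e+01, -2.44226933e+01,  7.17120920e-02,
        5.55522332e-02, -2.20040265e-04]), 'tool_pos': array([189.98676308, 488.97220758, 226.0374821 ]), 'tcp_rot': array([-3.14004227e+00, -2.25205156e-04,  2.77087712e+00]), 'contact_force': array([0.44181535, 0.42217714, 0.13232284]), 'moment': array([-0.01908253,  0.0217386 ,  0.06460506]), 'finger_force': 0.0, 'grip_width': 91.6280808055728}
scene {'mtx': array([[461.0931077 ,   0.        , 255.98780029],
       [  0.        , 461.0931077 , 188.89874618],
       [  0.        ,   0.        ,   1.        ]]), 'xyz': array([1179.26980279, -548.56602053,  790.88350091]), 'rotation': array([-2.28841308, -0.00921311,  0.85536282])}
top {'mtx': array([[354.71633417,   0.        , 261.61582292],
       [  0.        , 354.71633417, 195.03018567],
       [  0.        ,   0.        ,   1.        ]]), 'xyz': array([424.77024151, -33.57858093, 886.71208061]), 'rotation': array([-2.95631262e+00, -1.45574490e-03, -1.57987587e+00])}
```

View pics/scene0b.png

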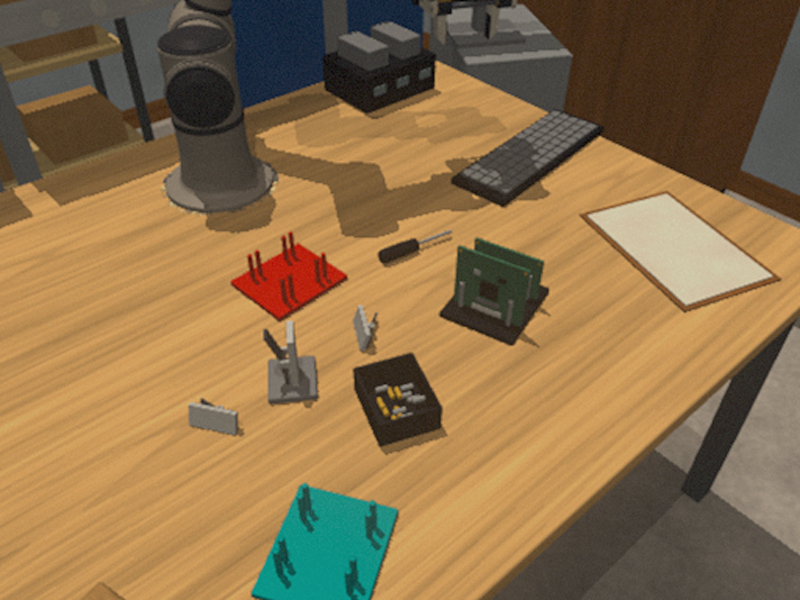

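View pics/top0b.png

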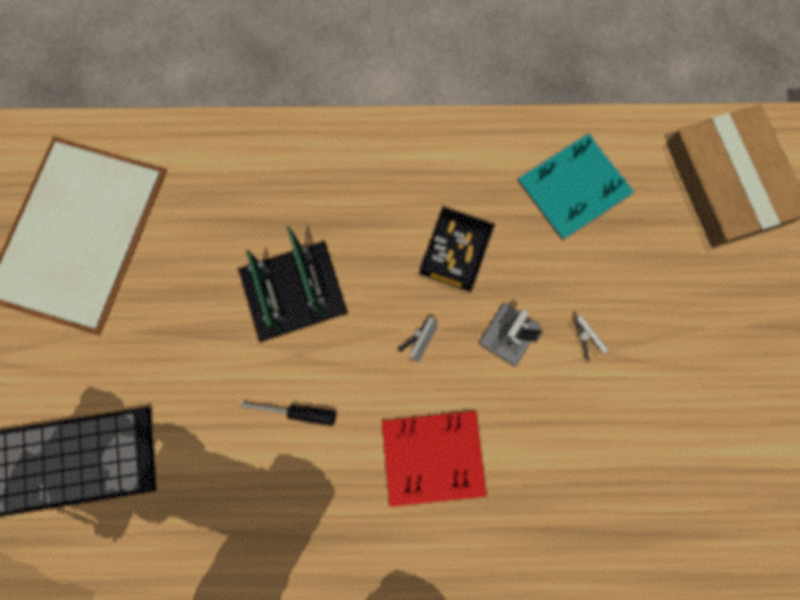

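The candidates for the clip, in 800-px pixels:
- Upright on the grey stand: scene (290,360), top (515,325).
- Lying: scene (365,328), top (422,338).
- Lying: scene (213,418), top (590,335).

I choose the one on the stand because it is parked and the largest. The black rack with green boards is at top (292,290). The red and turquoise racks are decoys.

```bash
cat > h.py <<'E'
from plant import bot
import cv2,numpy as np
from scipy.spatial.transform import Rotation as R
def ray(m,px):
    d=R.from_euler('xyz',m['rotation']).as_matrix()@np.linalg.inv(m['mtx'])@np.r_[px,1.]
    return m['xyz'],d/np.linalg.norm(d)
def onz(m,px,z):
    c,d=ray(m,px);return c+d*(z-c[2])/d[2]
def tri(m1,p1,m2,p2):
    (a,u),(b,v)=ray(m1,p1),ray(m2,p2)
    s,*_=np.linalg.lstsq(np.c_[u,-v],b-a,rcond=None)
    P,Q=a+s[0]*u,b+s[1]*v
    return (P+Q)/2,np.linalg.norm(P-Q)
def proj(m,P):
    q=m['mtx']@R.from_euler('xyz',m['rotation']).as_matrix().T@(np.asarray(P,float)-m['xyz']);return q[:2]/q[2]
def snap(n,f):
    m=bot.camera_model(n);im=bot.capture(n)[:,:,::-1].copy();cv2.imwrite(f,im);return m,im
E
python3 - <<'E'
from h import *
m=bot.camera_model('top');s=1.5625
for n,p,z in [('clip',(517,327),80),('standcorners',(480,343),12),('',(516,364),12),('',(500,303),12),('rackc',(238,268),10),('',(323,241),10),('',(347,313),10),('',(261,341),10),('boardA top',(248,250),122),('',(278,325),122),('boardB top',(290,228),100),('',(320,308),100)]:
    print(n,onz(m,np.array(p)/s,z).round())
w=bot.camera_model('wrist');o=bot.get_obs()
T=R.from_euler('xyz',o['tcp_rot'])
print(w, 'cam in tool',T.inv().apply(w['xyz']-o['tool_pos']),(T.inv()*R.from_euler('xyz',w['rotation'])).as_matrix().round(3), 'T',T.as_matrix().round(3))
E
```

```text
clip [ 541. -195.   80.]
standcorners [ 526. -149.   12.]
 [ 492. -204.   12.]
 [ 590. -183.   12.]
rackc [652. 241.  10.]
 [697. 104.  10.]
 [576.  63.  10.]
 [533. 199.  10.]
boardA top [650. 193. 122.]
 [541. 147. 122.]
boardB top [689. 139. 100.]
 [569.  92. 100.]
{'mtx': array([[296.54063677,   0.        , 256.10410809],
       [  0.        , 296.54063677, 189.62609166],
       [  0.        ,   0.        ,   1.        ]]), 'xyz': array([122.77310819, 514.84861893, 383.93652268]), 'rotation': array([2.87419093e+00, 6.57057828e-04, 1.19964958e+00])} cam in tool [  72.09884285   -0.51087868 -157.77605804] [[-0.    -0.964 -0.264]
 [ 1.    -0.     0.001]
 [-0.001 -0.264  0.964]] T [[-0.932  0.362 -0.001]
 [ 0.362  0.932 -0.001]
 [ 0.    -0.001 -1.   ]]
```

Request:
servo_tool([
  [[-0.05,-0.016,0],[0,0,0]],
  [[-0.052,-0.016,0],[0,0,0]],
  [[-0.052,-0.016,0],[0,0,0]],
  [[-0.052,-0.016,0],[0,0,0]],
  [[-0.052,-0.016,0],[0,0,0]],
  [[-0.052,-0.016,0],[0,0,0]],
  [[-0.052,-0.016,0],[0,0,0]],
  [[-0.052,-0.016,0],[0,0,0]],
  [[0,0,0],[0,0,0]],
  [[0,0,0],[0,0,0]],
], fingers=1)

```text
time: 1.35
tool_pos: [529.1, 220.1, 226.1]
tcp_rot: [-3.141, -0.002, 2.77]
contact_force: [0.1, 0.5, -0.8]
grip_width: 91.9
finger_force: 0.0
```

Run:
```python
from h import *
import pickle
m,im=snap('wrist','pics/w1.png');pickle.dump(m,open('w1.pkl','wb'));print(m['xyz'],bot.get_obs()['time'])
```

```text
[461.9731666  245.78651752 384.06555946] 1.4
```

Request:
servo_tool([
  [[-0.05,-0.016,0],[0,0,0]],
  [[-0.05,-0.016,0],[0,0,0]],
  [[0,0,0],[0,0,0]],
  [[0,0,0],[0,0,0]],
])

```text
time: 1.9
tool_pos: [610.2, 155.2, 226.6]
tcp_rot: [3.141, -0.001, 2.772]
contact_force: [0.6, -0.1, 0.1]
grip_width: 91.7
finger_force: 0.0
```

Run:
```python
from h import *
import pickle
m,im=snap('wrist','pics/w2.png');pickle.dump(m,open('w2.pkl','wb'));print(m['xyz'],bot.get_obs())
a=cv2.imread('pics/w1.png')
cv2.imwrite('pics/w12.png',cv2.resize(np.hstack([a[:,100:412],im[:,100:412]]),(800,492)))
```

```text
[542.96884506 180.74649469 384.488759  ] {'time': 1.95, 'joint_positions': array([ 1.27694492e-01,  5.38482886e-01,  1.20912133e+00,  5.16983297e-04,
        1.39461387e+00, -1.07423867e+00]), 'dq': array([ 0.00472024, -0.00721043, -0.00148539, -0.00345409,  0.00043265,
       -0.00219402]), 'tau': array([-7.80796576e-01, -5.34924495e+01, -2.56211042e+01, -3.57658672e-02,
        6.57301233e-02,  2.62145091e-03]), 'tool_pos': array([610.0631738 , 155.51827701, 226.84337003]), 'tcp_rot': array([ 3.14144316e+00, -7.92365252e-04,  2.77263878e+00]), 'contact_force': array([-1.17586906,  0.34980365, -0.16408472]), 'moment': array([ 0.02263548, -0.00966262,  0.05434142]), 'finger_force': 0.0, 'grip_width': 91.70678266211908}
```

View pics/w12.png

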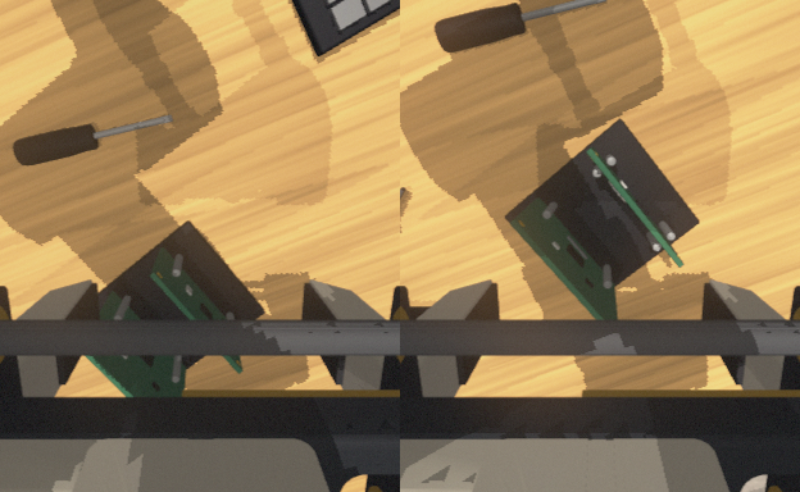

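The left board A stands towards the keyboard and the right board B faces the camera. B is partly hidden by the gripper, so I'll take one more view from higher up.

Request:
servo_tool([
  [[-0.04,0,-0.035],[0,0,0]],
  [[-0.04,0,-0.035],[0,0,0]],
  [[0,0,0],[0,0,0]],
  [[0,0,0],[0,0,0]],
])

```text
time: 2.45
tool_pos: [684.5, 126.4, 295.8]
tcp_rot: [-3.141, -0.002, 2.772]
contact_force: [-0.8, 0.1, 0.2]
grip_width: 92.1
finger_force: 0.0
```

Run:
```python
from h import *
import pickle
m,im=snap('wrist','pics/w3.png');pickle.dump(m,open('w3.pkl','wb'));print(m['xyz'],bot.get_obs()['time'])
m,t=snap('top','pics/t3.png'); s,sc=snap('scene','pics/s3.png')
a=cv2.resize(im[60:260,120:400],None,fx=2.85,fy=2.85,interpolation=cv2.INTER_CUBIC)[:,:798]
b=cv2.imread('pics/top0.png')[140:225,145:230];c=cv2.imread('pics/scene0.png')[145:225,275:360]
b=cv2.resize(cv2.imread('pics/top0.png')[140:225,145:230],(400,400),interpolation=cv2.INTER_CUBIC);c=cv2.resize(cv2.imread('pics/scene0.png')[140:225,275:360],(400,400),interpolation=cv2.INTER_CUBIC)
cv2.imwrite('pics/w3c.png',a);cv2.imwrite('pics/ts.png',np.hstack([b,c]))
```

```text
[617.43763096 151.86745176 453.77250647] 2.5
```

View pics/w3c.png

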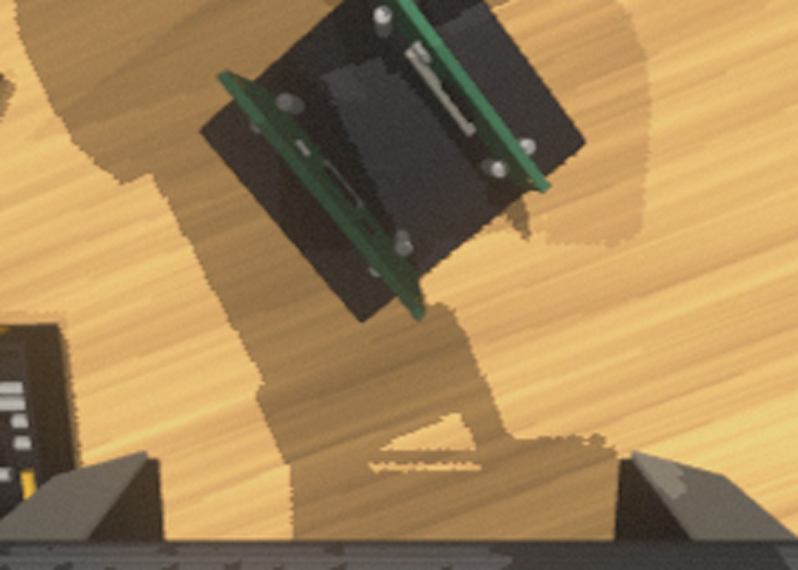

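View pics/ts.png

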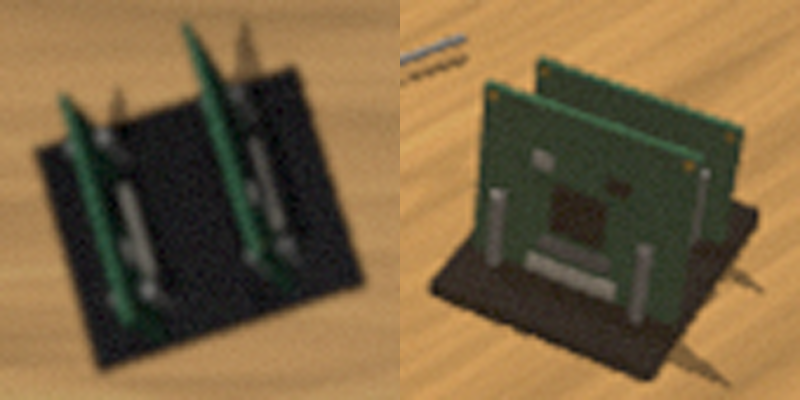

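Run:
```python
from h import *
import pickle
w=pickle.load(open('w3.pkl','rb'));t=bot.camera_model('top');s=bot.camera_model('scene')
for n,a,b,c in [('Bnear',(199.8,195.7),(293.1,158.1),(197.2,86.3)),('Bfar',(184.3,144.7),(338.7,173.6),(267.4,171.6)),('Anear',(170.9,208.4),(304.7,152.7),None),('Afar',(158.2,160.2),(347.7,167),(311.9,126))]:
    print(n,'ts',tri(t,a,s,b), *(['tw',tri(t,a,w,c),'sw',tri(s,b,w,c)] if c else []))
```

```text
Bnear ts (array([570.87396074, 103.14574436, 115.44816553]), np.float64(6.030118865131026)) tw (array([570.85980038, 100.98218015, 109.46021646]), np.float64(2.049945456801301)) sw (array([573.8697584 , 102.39203042, 118.92749526]), np.float64(2.4458969124430894))
Bfar ts (array([686.34734431, 138.54704787, 120.67764689]), np.float64(2.755332699945153)) tw (array([687.82622159, 138.82456136, 114.03107319]), np.float64(0.33059518389661635)) sw (array([686.82120858, 139.29305858, 121.12970758]), np.float64(0.8250358087789781))
Anear ts (array([546.86676838, 172.71334518,  84.88832451]), np.float64(3.45518850078956))
Afar ts (array([660.37853207, 205.93337105,  89.37105125]), np.float64(4.5855862365258)) tw (array([662.25757707, 208.76394172,  75.76777286]), np.float64(1.8575948034873546)) sw (array([660.61202887, 207.90804997,  89.40539202]), np.float64(1.4410975900846112))
```

Board B, nearest the scene camera, is the tall one: its top is at z≈120, against ≈88 for A. Its top centre is about (630,121), yaw about 18°. Now to the clip.

Request:
servo_tool([
  [[-0.006,-0.048,0],[0,0,0]],
  [[-0.006,-0.048,0],[0,0,0]],
  [[-0.006,-0.048,0],[0,0,0]],
  [[-0.006,-0.048,0],[0,0,0]],
  [[-0.006,-0.048,0],[0,0,0]],
  [[-0.006,-0.048,0],[0,0,0]],
  [[-0.006,-0.05,0],[0,0,0]],
  [[0,0,0],[0,0,0]],
  [[0,0,0],[0,0,0]],
])

```text
time: 3.72
tool_pos: [602.2, -204.3, 296.4]
tcp_rot: [3.141, -0.001, 2.771]
contact_force: [0.2, 0.7, 0.8]
grip_width: 91.7
finger_force: 0.0
```

Run:
```python
from h import *
import pickle
m,im=snap('wrist','pics/w4.png');pickle.dump(m,open('w4.pkl','wb'));print(m['xyz'],bot.get_obs()['time'],proj(m,[541,-195,80]),proj(m,[541,-195,0]))
```

```text
[ 534.92387405 -178.84265382  454.29979203] 3.775 [245.18958568 118.34896658] [247.0201289 116.6478593]
```

Request:
servo_tool([
  [[0.04,0.03,0.02],[0,0,0]],
  [[0.04,0.03,0.02],[0,0,0]],
  [[0,0,0],[0,0,0]],
  [[0,0,0],[0,0,0]],
])

```text
time: 4.28
tool_pos: [550.5, -119.4, 257.6]
tcp_rot: [3.142, 0.002, 2.773]
contact_force: [0.7, -0.9, 0.5]
grip_width: 91.8
finger_force: 0.0
```

Run:
```python
from h import *
import pickle
m,im=snap('wrist','pics/w5.png');pickle.dump(m,open('w5.pkl','wb'));print(m['xyz'],bot.get_obs()['time'],proj(m,[541,-195,80]),proj(m,[541,-195,0]))
w4=pickle.load(open('w4.pkl','rb'));a=cv2.imread('pics/w4.png')
def crop(I,c,r=66): 
    c=np.int32(c);x,y=max(c[0]-r,0),max(c[1]-r,0);print('origin',x,y);return cv2.resize(I[y:y+2*r,x:x+2*r],(400,400),interpolation=cv2.INTER_CUBIC)
cv2.imwrite('pics/w45.png',np.hstack([crop(a,proj(w4,[541,-195,50])),crop(im,proj(m,[541,-195,50]))]))
```

```text
[482.79145334 -93.81608442 415.21115493] 4.325 [193.22889959 188.13472731] [204.61514161 173.51888876]
origin 179 51
origin 132 115
```

View pics/w45.png

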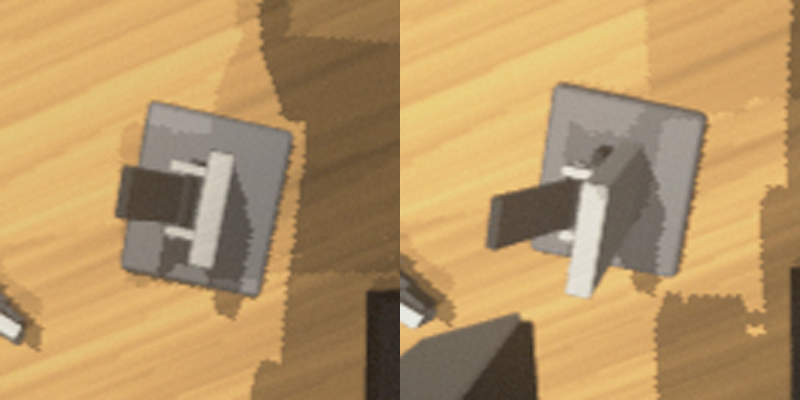

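The parked clip is upright on the stand. Its plate top is at left crop (212,210), the lever tip is at (120,192), and it is clearly the larger clip. Now triangulating.

Run:
```python
from h import *
import pickle
a=pickle.load(open('w4.pkl','rb'));b=pickle.load(open('w5.pkl','rb'))
A=lambda p:np.array(p)/3.0303+[179,51]
B=lambda p:np.array(p)/3.0303+[132,115]
P=[]
for p,q in [((210,152),(183,178)),((235,155),(208,185)),((215,268),(190,297)),((190,265),(167,292)),((122,168),(92,197)),((118,217),(88,247))]:
    x,e=tri(a,A(p),b,B(q));P.append(x);print(x.round(1),round(e,1), onz(a,A(p),90).round(1))
for P in (np.array([onz(a,A(p),90) for p in [(210,152),(235,155),(215,268),(190,265)]]),np.array([onz(b,B(p),90) for p in [(183,178),(208,185),(190,297),(167,292)]])):
    d=P[0]+P[1]-P[2]-P[3];y=P[1]+P[2]-P[0]-P[3]
    print('plate ctr',P.mean(0),np.degrees(np.arctan2(d[1],d[0])),np.linalg.norm(d)/2,np.degrees(np.arctan2(y[1],y[0])),np.linalg.norm(y)/2)
C=np.array([onz(a,A(p),12) for p in [(150,102),(292,130),(257,297),(122,268)]]);print(C.round(1),C.mean(0))
for i in range(4):
    e=C[(i+1)%4]-C[i];print(np.linalg.norm(e),np.degrees(np.arctan2(e[1],e[0])))
```

```text
[ 523.5 -184.1   95.5] 1.2 [ 523.9 -183.8   90. ]
[ 528.3 -175.5  100.4] 0.8 [ 528.4 -175.2   90. ]
[ 564.4 -198.1  102.9] 1.3 [ 566.1 -198.4   90. ]
[ 560.4 -206.9   98.6] 0.8 [ 561.4 -207.4   90. ]
[ 517.3 -217.2   98.2] 0.3 [ 517.  -218.1   90. ]
[ 533.4 -225.5  101.5] 0.5 [ 533.6 -226.9   90. ]
plate ctr [ 544.95906786 -191.20900082   90.        ] 148.1067360757589 44.26658731173549 62.063818189325 9.937916240884684
plate ctr [ 545.6301023  -194.31949195   90.        ] 147.52446127157162 45.22611046952157 54.11800433679787 9.21034779993077
[[ 490.7 -202.7   12. ]
 [ 526.3 -145.4   12. ]
 [ 593.4 -188.6   12. ]
 [ 556.4 -244.9   12. ]] [ 541.6878718  -195.40327323   12.        ]
67.42673652040405 58.14409803283582
79.84514778944319 -32.72510625314651
67.42609109951565 -123.36286434969205
78.07178846657865 147.27273877964987
```

Request:
servo_tool([
  [[-0.008,-0.043,0.03],[0,0,0]],
  [[-0.0084,-0.0426,0.03],[0,0,0]],
  [[0,0,0.03],[0,0,5.6]],
  [[0,0,0.03],[0,0,5.6]],
  [[0,0,0],[0,0,0]],
  [[0,0,0],[0,0,0]],
  [[0,0,0],[0,0,0]],
])

```text
time: 5.2
tool_pos: [535.0, -206.6, 138.3]
tcp_rot: [3.141, 0.003, 2.577]
contact_force: [0.5, 0.2, -0.5]
grip_width: 91.6
finger_force: 0.0
```

Run:
```python
from h import *
o=bot.get_obs();print(o['tool_pos'],o['tcp_rot'],o['time'])
m=bot.camera_model('top')
bot.close_job
im=bot.capture('top')[:,:,::-1];s,b=snap('scene','pics/s6.png')
c=proj(s,[541,-195,80]).astype(int);print(c)
cv2.imwrite('pics/s6c.png',cv2.resize(b[c[1]-60:c[1]+60,c[0]-60:c[0]+60],(600,600),interpolation=cv2.INTER_CUBIC))
```

```text
[ 535.04146158 -206.55799412  138.32755125] [3.14133269e+00 3.10605354e-03 2.57653566e+00] 5.2
[183 218]
```

View pics/s6c.png

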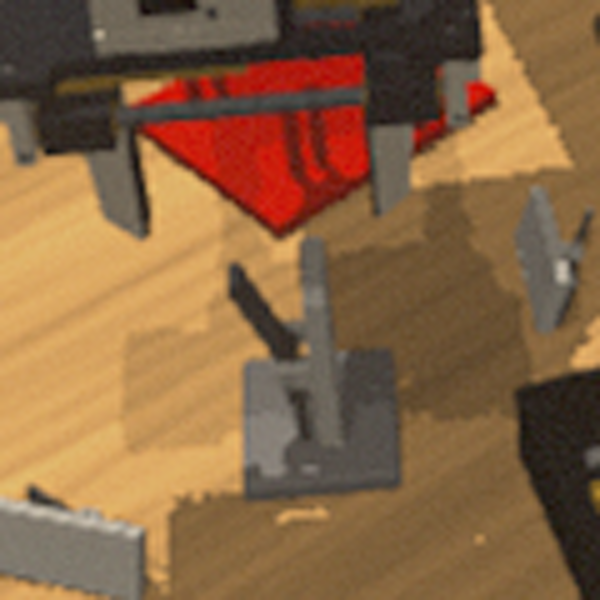

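The fingers straddle the lever (235,270) and the plate (315,240) with clear space on both sides. I'll lower and squeeze.

Request:
servo_tool([
  [[0,0.001,0.024],[0,0,0]],
  [[0,0,0.024],[0,0,0]],
  [[0,0,0.023],[0,0,0]],
  [[0,0,0],[0,0,0]],
  [[0,0,0],[0,0,0]],
])

```text
time: 5.92
tool_pos: [535.2, -205.5, 66.9]
tcp_rot: [3.141, 0.002, 2.576]
contact_force: [-0.1, 0.3, 0.3]
grip_width: 92.1
finger_force: 0.0
```

Request:
servo_tool([
  [[0,0,0],[0,0,0]],
  [[0,0,0],[0,0,0]],
  [[0,0,0],[0,0,0]],
  [[0,0,0],[0,0,0]],
  [[0,0,0],[0,0,0]],
  [[0,0,0],[0,0,0]],
  [[0,0,0],[0,0,0]],
  [[0,0,0],[0,0,0]],
  [[0,0,0],[0,0,0]],
  [[0,0,0],[0,0,0]],
], fingers=0)

```text
time: 7.18
tool_pos: [536.6, -203.2, 67.0]
tcp_rot: [3.137, 0.003, 2.575]
contact_force: [5.4, 11.0, 8.4]
grip_width: 24.6
finger_force: 28.7
```

Request:
servo_tool([
  [[0,0.002,0],[0,0,0]],
  [[0,0.002,0],[0,0,0]],
  [[0,0,0],[0,0,0]],
  [[0,0,0],[0,0,0]],
])

```text
time: 7.68
tool_pos: [538.9, -199.6, 66.6]
tcp_rot: [3.137, 0.002, 2.575]
contact_force: [5.9, 9.8, 3.8]
grip_width: 22.0
finger_force: 29.3
```

Run:
```python
from h import *
s,b=snap('scene','pics/s7.png');w,c=snap('wrist','pics/w7.png')
p=proj(s,[541,-195,60]).astype(int)
a=cv2.resize(b[p[1]-45:p[1]+45,p[0]-45:p[0]+45],(400,400),interpolation=cv2.INTER_CUBIC)
cv2.imwrite('pics/s7c.png',np.hstack([a,cv2.resize(c[150:384,140:374],(400,400))]))
```

```text
(no output)
```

View pics/s7c.png

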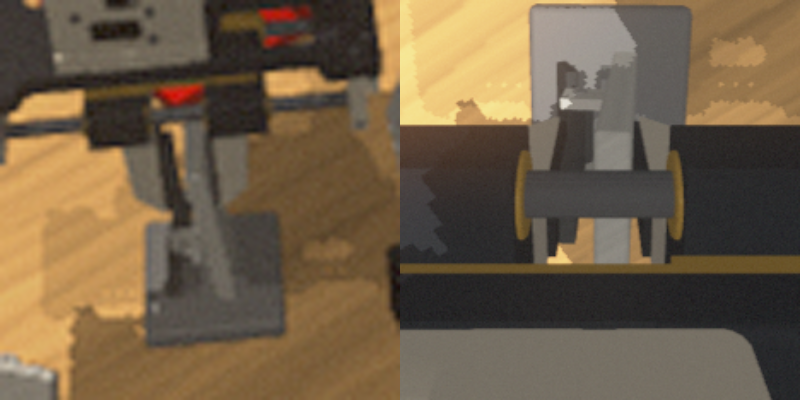

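The clip is tilted a few degrees, with its top dragged towards the lever. I'll shift the tool along +y so the plate stands upright.

Request:
servo_tool([
  [[0,0.002,0],[0,0,0]],
  [[0,0.002,0],[0,0,0]],
  [[0,0,0],[0,0,0]],
  [[0,0,0],[0,0,0]],
])

```text
time: 8.28
tool_pos: [539.7, -198.2, 66.2]
tcp_rot: [3.14, 0.002, 2.575]
contact_force: [3.1, 4.0, 3.7]
grip_width: 21.0
finger_force: 29.4
```

Run:
```python
from h import *
o=bot.get_obs();print(o['contact_force'],o['moment'])
```

```text
[3.07185148 3.99317848 3.67110201] [ 0.98118111 -0.81408632 -0.03804803]
```

Request:
servo_tool([
  [[0,0.002,0],[0,0,0]],
  [[0,0.001,0],[0,0,0]],
  [[0,0,0],[0,0,0]],
  [[0,0,0],[0,0,0]],
])

```text
time: 8.78
tool_pos: [540.1, -197.4, 66.1]
tcp_rot: [-3.14, 0.001, 2.575]
contact_force: [-1.4, -2.1, 5.6]
grip_width: 20.8
finger_force: 29.5
```

Run:
```python
from h import *
o=bot.get_obs();print(o['contact_force'],o['moment'])
s,b=snap('scene','pics/s8.png');w,c=snap('wrist','pics/w8.png')
p=proj(s,[541,-195,60]).astype(int)
a=cv2.resize(b[p[1]-45:p[1]+45,p[0]-45:p[0]+45],(400,400),interpolation=cv2.INTER_CUBIC)
cv2.imwrite('pics/s8c.png',np.hstack([a,cv2.resize(c[150:384,140:374],(400,400))]))
```

```text
[-1.38277007 -2.08986576  5.58420745] [-0.6889463   0.24741403  0.03954044]
```

View pics/s8c.png

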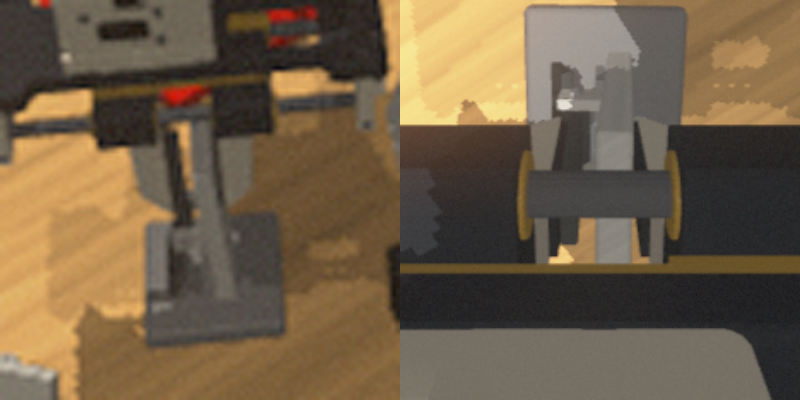

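The clip is held with the jaw open, and the side force is near zero. The plate leans slightly, about 5°. I'll lift it straight up.

Request:
servo_tool([
  [[0,0,-0.01],[0,0,0]],
  [[0,0,-0.02],[0,0,0]],
  [[0,0,-0.03],[0,0,0]],
  [[0,0,-0.04],[0,0,0]],
  [[0,0,-0.04],[0,0,0]],
  [[0,0,0],[0,0,0]],
  [[0,0,0],[0,0,0]],
])

```text
time: 9.75
tool_pos: [539.6, -195.6, 204.8]
tcp_rot: [-3.141, -0.002, 2.575]
contact_force: [0.1, -0.6, -0.4]
grip_width: 21.3
finger_force: 29.4
```

Run:
```python
from h import *
o=bot.get_obs();print(o['tool_pos'],o['tcp_rot'],o['contact_force'],o['moment'])
s,b=snap('scene','pics/s9.png')
T=R.from_euler('xyz',o['tcp_rot']);t=o['tool_pos']
for n,v in [('tcp',[0,0,0]),('plate back tip',[0,10,55]),('plate face tip',[0,0,55]),('jaw',[0,-15,55]),('x+',[22,5,55]),('x-',[-22,5,55])]: print(n,proj(s,t+T.apply(v)))
p=proj(s,t+[0,0,-30]).astype(int);print(p)
# contour table of grey pixels
h=cv2.cvtColor(b,cv2.COLOR_BGR2HSV)
for y in range(p[1]-34,p[1]+40,2):
    print(y,''.join('#' if (h[y,x,1]<70 and h[y,x,2]>90) else ('+' if h[y,x,1]<70 and h[y,x,2]>60 else('-' if h[y,x,1]<90 else ('r' if h[y,x,0]<7 else '.'))) for x in range(p[0]-40,p[0]+40)))
print(p[0]-40)
```

```text
[ 539.64482346 -195.61383824  204.78807038] [-3.14137144e+00 -2.18036000e-03  2.57528741e+00] [ 0.14395913 -0.57593216 -0.43173343] [-0.03124715  0.00179303  0.02130282]
tcp [176.75418831 174.27696204]
plate back tip [184.33529235 194.27454076]
plate face tip [179.49190995 194.71717906]
jaw [172.20443022 195.38318421]
x+ [181.61110843 187.61399458]
x- [182.22960662 201.61589622]
[178 185]
151 ...---#++++-.---------.----.-+++-++-------.----.---------......................#
153 +++++++++---.--------.------.................-----..------.....................#
155 ...............-----..----.--++.......####-.--------r...........................
157 ..............------------r.-#+.......####+-+#######rrr.........................
159 ......................########+.--....####++########rrrrrr......................
161 ......................-########---....####+-+#######.rrrrrrrr...................
163 .....................rr########----...#####-+#######.rrrrrrrrrrr....rr..........
165 .....................rr-#######+---rrr#####-+#######.rrrrrrrrrrrrrrrrr..........
167 .....................rr.
[... 1740 characters left out ...]
................
209 ................................................................................
211 ................................................................................
213 ................................................................................
215 ................................................................................
217 ................................................................................
219 ................................................................................
221 ................................................................................
223 ................................................................................
138
```

```bash
cat > pl.py <<'E'
from h import *
def inplane(s,o,px,x):
    T=R.from_euler('xyz',o['tcp_rot']);c,d=ray(s,px);c=T.inv().apply(c-o['tool_pos']);d=T.inv().apply(d)
    return c+d*(x-c[0])/d[0]
E
python3 - <<'E'
from pl import *
o=bot.get_obs();s=bot.camera_model('scene')
for px in [(176,157),(176,163),(176.7,169),(178,179),(180.4,187),(181,191),(183,199),(183,201)]: print('face',px,inplane(s,o,px,-22).round(1))
for px in [(180,157),(183.5,179),(184,183),(186,195),(187,199)]: print('back',px,inplane(s,o,px,-22).round(1))
for px in [(171,183),(171,189),(171,197),(174,195),(173,199)]: print('jaw',px,inplane(s,o,px,-18).round(1))
E
```

```text
face (176, 157) [-22.    4.3 -60. ]
face (176, 163) [-22.    2.8 -45.8]
face (176.7, 169) [-22.    2.6 -31.2]
face (178, 179) [-22.    2.6  -6.1]
face (180.4, 187) [-22.    5.2  15. ]
face (181, 191) [-22.    5.3  25.7]
face (183, 199) [-22.    7.2  47.7]
face (183, 201) [-22.    6.7  53.2]
back (180, 157) [-22.   11.7 -59.2]
back (183.5, 179) [-22.   13.1  -4.9]
back (184, 183) [-22.   13.2   5.5]
back (186, 195) [-22.   14.2  37.6]
back (187, 199) [-22.   15.3  48.7]
jaw (171, 183) [-18.  -12.3   5.9]
jaw (171, 189) [-18.  -14.   21.5]
jaw (171, 197) [-18.  -16.4  42.8]
jaw (174, 195) [-18.   -9.8  38.2]
jaw (173, 199) [-18.  -13.   48.8]
```

Run:
```python
from pl import *
import pickle
w=pickle.load(open('w3.pkl','rb'));t=bot.camera_model('top')
def comp(f,seed):
    im=cv2.GaussianBlur(cv2.imread(f),(3,3),0).astype(int);b,g,r=im[...,0],im[...,1],im[...,2]
    m=((g>r*1.25)&(g>b*1.1)&(g>25)).astype(np.uint8)
    n,l,st,ce=cv2.connectedComponentsWithStats(m);
    for i in range(1,n):
        if st[i,4]>60: print(f,i,st[i],ce[i].round())
    d=[np.hypot(*(ce[i]-seed)) if st[i,4]>60 else 1e9 for i in range(1,n)];return l==1+int(np.argmin(d))
for f,c,seed,side,off in (('pics/w3.png',w,(232,129),min,2.5),('pics/top0.png',t,(192,170),min,-2.5)):
    M=comp(f,seed);P=[]
    ys=np.unique(np.nonzero(M)[0])
    for y in ys[4:-6]:
        P.append(onz(c,(np.nonzero(M[y])[0].min(),y),122)[:2])   # left pixel edge centre
    P=np.array(P,np.float32);v=cv2.fitLine(P,cv2.DIST_HUBER,0,.01,.01).ravel();d=v[:2]*np.sign(v[0]);n=np.array([-d[1],d[0]])
    res=(P-v[2:])@n
    print('dir',np.degrees(np.arctan2(d[1],d[0])),'res',res.std(),'ctrline at s',(n@v[2:])+off,'n',n, 'ends', (P@d).min(),(P@d).max())
    ctr=np.array([629.5,120.7]);print('offset of (629.5,120.7) from centre line along n',n@ctr-(n@v[2:]+off))
    i=[ys[0],ys[-1]];print([onz(c,(np.nonzero(M[y])[0].mean(),y),122).round(1) for y in i])
```

```text
pics/w3.png 1 [248  43  64  83 559] [277.  81.]
pics/w3.png 3 [199  87  16  18  67] [207.  96.]
pics/w3.png 6 [218 111  30  35 123] [232. 127.]
dir 18.260149 res 0.3072506 ctrline at s -80.44084 n [-0.31333205  0.9496436 ] ends 614.5926 647.376
offset of (629.5,120.7) from centre line along n -2.1797004967927904
[array([604.9, 113.8, 122. ]), array([649.8, 128.5, 122. ])]
pics/top0.png 1 [332  86  73  67 202] [369. 118.]
pics/top0.png 2 [187 151  20  51 260] [195. 178.]
pics/top0.png 3 [160 164  20  49 295] [168. 189.]
dir 16.862518 res 2.2736716 ctrline at s -66.73974 n [-0.2900762   0.95700353] ends 573.6128 669.5065
offset of (629.5,120.7) from centre line along n -0.35290050506591797
[array([670.1, 130.6, 122. ]), array([555.9,  87.9, 122. ])]
```

Request:
servo_tool([
  [[0.0134,0.045,-0.0036],[0,0,0]],
  [[0.0134,0.045,-0.0036],[0,0,0]],
  [[0.0134,0.045,-0.0036],[0,0,0]],
  [[0.0134,0.045,-0.0036],[0,0,0]],
  [[0.0134,0.045,-0.0036],[0,0,0]],
  [[0.0134,0.045,-0.0036],[0,0,0]],
  [[0.0134,0.045,-0.0036],[0,0,0]],
  [[0,0,0],[0,0,-8.4]],
  [[0,0,0],[0,0,-8.4]],
  [[0,0,0],[0,0,-8.4]],
  [[0,0,0],[0,0,-8.4]],
  [[0,0,0],[0,0,-8.4]],
  [[0,0,0],[0,0,-8.4]],
  [[0,0,0],[0,0,0]],
  [[0,0,0],[0,0,0]],
])

```text
time: 11.68
tool_pos: [630.0, 120.1, 229.9]
tcp_rot: [3.141, -0.002, -2.831]
contact_force: [0.6, -0.2, -2.1]
grip_width: 20.8
finger_force: 29.4
```

Run:
```python
from pl import *
import pickle
o=bot.get_obs();m,im=snap('wrist','pics/w10.png');s,sc=snap('scene','pics/s10.png')
pickle.dump((o,m,s),open('v10.pkl','wb'));print(o['tool_pos'],o['tcp_rot'],o['grip_width'])
for x in(-60,0,60):
    d=R.from_euler('z',18.1,degrees=True).apply([x,0,0]);P=np.array([629.3,121.5,122])+d;print(x,'w',proj(m,P),'s',proj(s,P))
T=R.from_euler('xyz',o['tcp_rot'])
print('plate bottom w',proj(m,o['tool_pos']+T.apply([22,7,54])),'s',proj(s,o['tool_pos']+T.apply([-22,7,54])))
a=cv2.resize(im[40:280,136:376],(400,400),interpolation=cv2.INTER_CUBIC)
c=proj(s,[629,121,150]).astype(int);print('scene crop origin',c-50)
b=cv2.resize(sc[c[1]-50:c[1]+50,c[0]-50:c[0]+50],(400,400),interpolation=cv2.INTER_CUBIC)
cv2.imwrite('pics/v10.png',np.hstack([a,b]))
```

```text
[629.95521638 120.10701111 229.91459046] [ 3.14110625e+00 -1.73633872e-03 -2.83112255e+00] 20.814373471289578
-60 w [256.91430622 122.61749678] s [292.36617573 156.53731603]
0 w [257.23734272 188.80310897] s [315.01916926 164.62197051]
60 w [257.52535879 247.81353045] s [338.64971217 173.05550377]
plate bottom w [265.07435062 179.12793441] s [327.12718409 147.78731441]
scene crop origin [265 105]
```

View pics/v10.png

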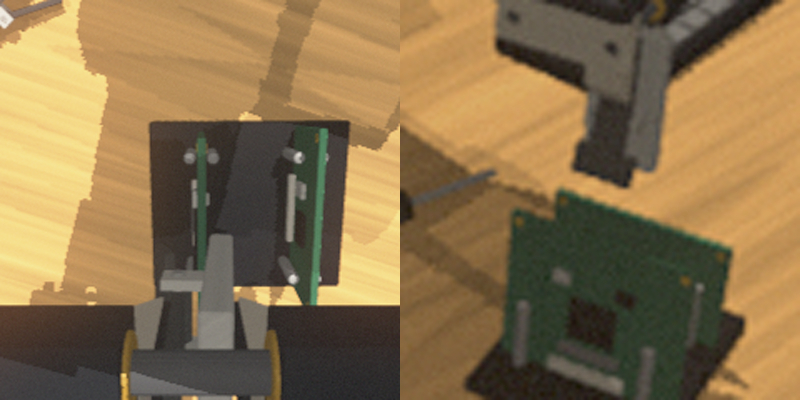

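The board edge is at left crop column 202, about image column 257, exactly as predicted. The clip's plate hangs to the right of it (column ≈218) and the jaw to the left (≈175). I'll check the columns numerically.

Run:
```python
from pl import *
import pickle
o,m,s=pickle.load(open('v10.pkl','rb'));im=cv2.imread('pics/w10.png').astype(int)
b,g,r=im[...,0],im[...,1],im[...,2];M=(g>r*1.15)&(g>b*1.05)
for y in range(124,182,6):
    c=np.nonzero(M[y,240:275])[0]+240
    if len(c): print(y,c.min(),c.max(),inplane(m,o,((c.min()-.5),y),0)[1] if 0 else '', [ (R.from_euler('xyz',o['tcp_rot']).inv().apply(onz(m,(q,y),122)-o['tool_pos'])).round(1)[:2] for q in (c.min()-.5,c.max()+.5)])
for y in (186,192,200,208,216): print(y,''.join('%4d'%v for v in im[y,228:290:2].mean(1)))
for px in [(260.5,182),(275.5,182),(234,182),(250,200),(257,200),(276,205)]:
    # plate far end, tool x=22
    print(px,inplane(m,o,px,22).round(1))
```

```text
124 254 259  [array([58.8, -1.8]), array([58.8,  3.4])]
130 255 258  [array([53.7, -1. ]), array([53.7,  2.5])]
136 254 258  [array([48.4, -1.9]), array([48.4,  2.6])]
142 255 259  [array([43.2, -1. ]), array([43.2,  3.5])]
148 255 259  [array([37.8, -1. ]), array([37.8,  3.5])]
154 255 259  [array([32.4, -1. ]), array([32.4,  3.5])]
160 255 258  [array([27., -1.]), array([27. ,  2.6])]
166 254 259  [array([21.5, -1.9]), array([21.5,  3.5])]
172 254 259  [array([15.9, -2. ]), array([15.9,  3.5])]
178 254 259  [array([10.3, -2. ]), array([10.3,  3.5])]
186   57  59  61  52  57  59  53  54  53  54  49  49  90  58  68  69  45 105 108 105 105 105 105 107  61  60  62  63  61  62  63
192   63  59  62  60  62  64  60  53  50  52  50  50  48  51  68  67  79 107 108 105 107 104 107 107  66  60  59  59  59  60  58
200   83  59  63  64  69  63  65  51  50  50  83  90  51  54  67  81 105 108 109 107 102 105 106 111  69  58  57  58  60  60  57
208   97  62 108 128 129 129 127 126 127 122 123 122 120 122 122 103 106 107 108 107 103 107 109 107  74  57  60  58  60  55  60
216  122  57  59  59  59  61  58  53  58  62  58  65 137 121  95 108 107 107 107 104 107 106 108 108 125 144 144 146 145 146 150
(260.5, 182) [22.   3.5 45.2]
(275.5, 182) [22.  14.1 45.2]
(234, 182) [ 22.  -15.2  45.2]
(250, 200) [22.  -3.   2.7]
(257, 200) [22.   0.9  2.7]
(276, 205) [22.  11.1 -6.3]
```

Request:
servo_tool([
  [[0,0.0012,0.02],[0,0,0]],
  [[0,0,0.02],[0,0,0]],
  [[0,0,0.01],[0,0,0]],
  [[0,0,0.006],[0,0,0]],
  [[0,0,0.006],[0,0,0]],
  [[0,0,0],[0,0,0]],
])

```text
time: 12.52
tool_pos: [629.9, 121.3, 168.8]
tcp_rot: [3.141, -0.0, -2.828]
contact_force: [-0.1, -0.2, -1.4]
grip_width: 21.1
finger_force: 29.4
```

Request:
servo_tool([
  [[0,0,0.004],[0,0,0]],
  [[0,0,0.004],[0,0,0]],
  [[0,0,0.004],[0,0,0]],
  [[0,0,0.004],[0,0,0]],
  [[0,0,0],[0,0,0]],
  [[0,0,0],[0,0,0]],
])

```text
time: 13.28
tool_pos: [630.0, 121.3, 153.0]
tcp_rot: [3.142, 0.0, -2.828]
contact_force: [0.6, 0.1, -1.9]
grip_width: 20.8
finger_force: 29.4
```

Run:
```python
from pl import *
o=bot.get_obs();print(o['tool_pos'],o['contact_force'],o['moment'])
s,b=snap('scene','pics/s11.png')
h=cv2.cvtColor(b,cv2.COLOR_BGR2HSV)
for y in range(126,182,2):
    print(y,''.join('G' if 35<h[y,x,0]<90 and h[y,x,1]>50 else ('#' if (h[y,x,1]<70 and h[y,x,2]>90) else ('+' if h[y,x,1]<70 and h[y,x,2]>60 else('-' if h[y,x,1]<90 else '.'))) for x in range(285,360)))
```

```text
[629.99811425 121.34980772 153.03202222] [ 0.600271    0.06368191 -1.89094958] [ 0.01591619 -0.00832223  0.01466685]
126 ......-----------------.-----+++#######+--...-.---+..---...................
128 ....--++#+-------------------------+++-.-..-------...-.....................
130 ...---+-+---+---------.-------------.-...-.-----...........................
132 ....-----++--------------------------...--------...........................
134 ..++----.-------+-----------------------------.............................
136 ..#####+++-..-.------++++++-----------......---............................
138 ...##########+++----.-------++---------+...--..............................
140 ...##+++###########-++-------.---.-----....................................
142 ...###++#################++-----..-++++++--................................
144 ...###########################++###+++######...............................
146 ........###########################+++######...............................
148 -++-..........##############+-+####+++######...............................
150 ...................
[... 556 characters left out ...]
GGGGGG-GGG---------+#++###++GGGGGGGGGGG-....................
166 ........GGGGGGG+G-GGGGG-G---------++++###+GGGGGGGGGGGGGGGGGG...............
168 .......-GGGGG-GGGGGGGG------------GGGGGG-GGGGGGGGGGGGGGGGGG..GG............
170 .......-GGGGGGGGGGGGG-------------GGGGGGGGGGGGGGGGGGGGGGGGG-.G.............
172 .......GGGGGGGGG+G+++---------------GGGGGGGGGGGGGGGGGGGGGGGGGG.............
174 .......GGGGGGGGGGG+##++------------GGGGGGGGGGGGGGG...GGGGGGGGG.............
176 .......GGGGGGGGGGGGGG+GGG-GG-------GGGGGGGGGGGG-GG-..G++GGGGG..............
178 .......GGGGGGGGGGGGGGGGGGGGGGGGG-----GGGGGGGGGGGGGGGG+++GGGGG..............
180 .......GG++++GGGGGGGGG-..-G-GGGGGG-...-GGGGGGGGGGGGGG++GGGGG-..............
```

The dark jaw hangs in front of the board and the plate is behind it, with no contact force. Releasing.

Request:
servo_tool([
  [[0,0,0],[0,0,0]],
  [[0,0,0],[0,0,0]],
  [[0,0,0],[0,0,0]],
  [[0,0,0],[0,0,0]],
  [[0,0,0],[0,0,0]],
  [[0,0,0],[0,0,0]],
  [[0,0,0],[0,0,0]],
  [[0,0,0],[0,0,0]],
], fingers=1)

```text
time: 14.32
tool_pos: [629.9, 121.4, 152.9]
tcp_rot: [3.142, 0.0, -2.828]
contact_force: [-0.6, 0.1, 1.2]
grip_width: 91.2
finger_force: 0.0
```

Request:
servo_tool([
  [[0,0,-0.02],[0,0,0]],
  [[0,0,-0.04],[0,0,0]],
  [[0,0,-0.03],[0,0,0]],
  [[0,0,0],[0,0,0]],
  [[0,0,0],[0,0,0]],
])

```text
time: 14.95
tool_pos: [629.4, 121.3, 241.7]
tcp_rot: [3.141, -0.002, -2.828]
contact_force: [0.2, -0.1, 0.1]
grip_width: 91.5
finger_force: 0.0
```

Run:
```python
from pl import *
import pickle
o=bot.get_obs();print(o['tool_pos'],o['tcp_rot'],o['contact_force'])
s,b=snap('scene','pics/s12.png');m,w=snap('wrist','pics/w12b.png');pickle.dump((o,m,s),open('v12.pkl','wb'))
h=cv2.cvtColor(b,cv2.COLOR_BGR2HSV)
for y in range(112,182,2):
    print(y,''.join('G' if 35<h[y,x,0]<90 and h[y,x,1]>50 else ('#' if (h[y,x,1]<70 and h[y,x,2]>90) else ('+' if h[y,x,1]<70 and h[y,x,2]>60 else('-' if h[y,x,1]<90 else '.'))) for x in range(285,360)))
h=cv2.cvtColor(w,cv2.COLOR_BGR2HSV)
print('wrist cols 200..314')
for y in range(110,250,4):
    print(y,''.join('G' if 35<h[y,x,0]<90 and h[y,x,1]>60 else ('#' if (h[y,x,1]<70 and h[y,x,2]>100) else ('+' if h[y,x,1]<70 and h[y,x,2]>70 else('-' if h[y,x,1]<90 else '.'))) for x in range(210,306)))
```

```text
[629.40605703 121.27074461 241.7356731 ] [ 3.14110967e+00 -1.63984967e-03 -2.82827023e+00] [ 0.24139579 -0.11756337  0.11375747]
112 ........---+++++################+--+###+--+++++--####++----................
114 .....------------+#################################++--------..............
116 ......-------------+############################++-------..................
118 .......-....-.-----+##########################+----..-.....................
120 ..................-+#############+#########+-----.--.......................
122 ................--.#############+--++####+-------..........................
124 ...................-###########++----------.-.-............................
126 ....................###########+-.---.----.-...............................
128 ....................###########+.-.--.----.................................
130 .....................-+########...-..-.....................................
132 ...........................-++-............................................
134 ...........................................................................
136 .......
[... 4683 characters left out ...]
...................+-++-....................GG+GGG-....++#############........................
226 ..............................................--+GGG-....-##############........................
230 ...............................................+G++G-.....-#############........................
234 ................................................GGG+-......#############........................
238 ................................................GGG+-...........................................
242 .................................................GG-............................................
246 ................................................................................................
```

Run:
```python
from pl import *
import pickle
o,m,s=pickle.load(open('v12.pkl','rb'));T=R.from_euler('xyz',o['tcp_rot'])
for z in (186,189,192): print(z,[T.inv().apply(onz(m,p,z)-o['tool_pos']).round(1)[:2] for p in [(269.5,181.),(283,181.),(268.5,236),(282.5,236)]])
im=cv2.imread('pics/w12b.png').mean(2)
print(im[172:190,276].astype(int)); print(im[228:244,276].astype(int)); print(im[205,262:290].astype(int)); print(o['joint_positions'])
# scene: top near-end corners of plate
for px in [(320,143),(330.3,143),(313,138)]: print(px,inplane(s,o,px,-22).round(1))
```

```text
186 [array([20.5, 10.4]), array([20.5, 20.3]), array([-23.6,  10.1]), array([-23.6,  21. ])]
189 [array([21.2, 10.2]), array([21.2, 20.1]), array([-22.2,   9.9]), array([-22.2,  20.7])]
192 [array([21.9, 10.1]), array([21.9, 19.8]), array([-20.9,   9.8]), array([-20.9,  20.4])]
[ 94  96  95  95  94  94  95  94  96 103 114 120 121 123 123 121 121 120]
[124 125 121 124 124 121 121 121 116 119 117 115 120 116 112 114]
[ 97  95  96  90  90  93  91 100 114 118 124 121 121 120 121 122 121 122
 121 118  96  60  56  58  60  56  54  60]
[ 7.08287820e-02  5.53660530e-01  1.14266592e+00  7.56601903e-05
  1.44697405e+00 -1.81329898e+00]
(320, 143) [-22.  -41.8  23.9]
(330.3, 143) [-22.   22.8  63. ]
(313, 138) [-22.  -84.2 -14.2]
```

The clip has bitten and stands alone on the board. The board leans about 2.5° within its slot clearance, so the plate's middle is about +13.6 mm in tool y at grip height. I'll turn 90° above it, then go down to the grip height.

Request:
servo_tool([
  [[-0.0005,0.0136,0],[0,0,0]],
  [[0,0,0],[0,0,10]],
  [[0,0,0],[0,0,10]],
  [[0,0,0],[0,0,10]],
  [[0,0,0],[0,0,10]],
  [[0,0,0],[0,0,10]],
  [[0,0,0],[0,0,10]],
  [[0,0,0],[0,0,10]],
  [[0,0,0],[0,0,10]],
  [[0,0,0],[0,0,10]],
  [[0,0,0],[0,0,0]],
  [[0,0,0],[0,0,0]],
])

```text
time: 16.55
tool_pos: [625.9, 134.9, 242.6]
tcp_rot: [-3.141, -0.0, 1.888]
contact_force: [-0.5, 0.7, -0.3]
grip_width: 91.9
finger_force: 0.0
```

Run:
```python
from pl import *
o=bot.get_obs();print(o['tool_pos'],o['tcp_rot'],o['joint_positions'][5],o['time'])
m,w=snap('wrist','pics/w13.png');s,b=snap('scene','pics/s13.png')
T=R.from_euler('xyz',o['tcp_rot'])
print('expect plate top corners',[proj(m,o['tool_pos']+T.apply([x,y,241.7-189])).round(1) for x,y in [(-3.5,-22),(-3.5,22),(6.5,22),(6.5,-22)]])
h=cv2.cvtColor(w,cv2.COLOR_BGR2HSV)
for y in range(150,290,4):
    print(y,''.join('G' if 35<h[y,x,0]<90 and h[y,x,1]>60 else ('#' if (h[y,x,1]<70 and h[y,x,2]>110) else ('+' if h[y,x,1]<70 and h[y,x,2]>70 else('-' if h[y,x,1]<90 else '.'))) for x in range(180,330,2)))
```

```text
[625.93329199 134.9276193  242.59980699] [-3.14108000e+00 -3.07959803e-04  1.88798336e+00] -0.22459197074101545 16.55
expect plate top corners [array([228.2, 211.7]), array([286.8, 211.7]), array([287.2, 198.9]), array([227.9, 199. ])]
150 .............----------+-+-------------------+-++++-----+++-+-.............
154 .............------------------------------------------+++++++.............
158 ..............-------------------------------------------.----.............
162 ..............--------------------------------------------.---.............
166 ..............------------------------------------------------.............
170 ..............------+++-----------------------------+++----.-..............
174 ..............---G+++++-GG--G------------------------++++----..............
178 ..............--GG++#+-GG---++++++++++++-+++++++++GGG+##+GGGG-.............
182 .............GGG-GG+GG--GGG++++++++++++++++++++++++--G-GGGGG+G--...........
186 ...........+-G+G+GG+-G+GGG+++++++++++++++++++++++++----GG-+-----G+.........
190 .............GG---G----GG-++#++++++++++++++++++#+#++GGG-+GG-
[... 1235 characters left out ...]
----------+----------+++++++++++++++++++++++++++++++++++++++
258 +++++-++--------+-+--++++++++-+-++++-++++++++++++++++++++++++++++++++++++++
262 +++++++++++++++-++-++++++++-+++++++++++++++++++++++++++++++++++++++++++++++
266 ++++++++++-++++++++-+++++++++++++++++++++++++++++++++++++++++++++++++++++++
270 #####++++++++++#+++++++++++++++++++++++++++++++++++++++++++++++++++++++++++
274 +++###++++++++####+++++++++-+++++++++++++++++++++++++++++++++++++++++++++++
278 ...........................................................................
282 ...........................................................................
286 ...........................................................................
```

The plate top is where expected (columns 230–286, rows 197–213). Descending and gripping its ends.

Request:
servo_tool([
  [[0,0,0.03],[0,0,0]],
  [[0,0,0.03],[0,0,0]],
  [[0,0,0.02],[0,0,0]],
  [[0,0,0.01],[0,0,0]],
  [[0,0,0.008],[0,0,0]],
  [[0,0,0],[0,0,0]],
  [[0,0,0],[0,0,0]],
])

```text
time: 17.52
tool_pos: [626.6, 134.5, 145.7]
tcp_rot: [3.14, 0.0, 1.884]
contact_force: [1.4, 0.5, 1.0]
grip_width: 91.9
finger_force: 0.0
```

Request:
servo_tool([
  [[0,0,0],[0,0,0]],
  [[0,0,0],[0,0,0]],
  [[0,0,0],[0,0,0]],
  [[0,0,0],[0,0,0]],
  [[0,0,0],[0,0,0]],
  [[0,0,0],[0,0,0]],
  [[0,0,0],[0,0,0]],
  [[0,0,0],[0,0,0]],
], fingers=0)

```text
time: 18.52
tool_pos: [626.2, 134.5, 144.9]
tcp_rot: [3.141, -0.0, 1.884]
contact_force: [0.4, 0.8, 0.3]
grip_width: 44.0
finger_force: 30.0
```

Request:
servo_tool([
  [[-0.0018,0,-0.001],[0,0.8,0]],
  [[-0.0018,0,-0.001],[0,0.8,0]],
  [[-0.0018,0,-0.001],[0,0.7,0]],
  [[0,0,0],[0,0,0]],
  [[0,0,0],[0,0,0]],
])

```text
time: 19.15
tool_pos: [627.8, 129.2, 147.8]
tcp_rot: [-3.141, -0.04, 1.884]
contact_force: [-0.1, 0.7, -2.2]
grip_width: 43.8
finger_force: 30.0
```

Request:
servo_tool([
  [[0,0,-0.005],[0,0,0]],
  [[0,0,-0.005],[0,0,0]],
  [[0,0,-0.005],[0,0,0]],
  [[0,0,0],[0,0,0]],
  [[0,0,0],[0,0,0]],
])

```text
time: 19.77
tool_pos: [628.1, 128.9, 163.0]
tcp_rot: [3.141, -0.04, 1.884]
contact_force: [-1.0, 0.9, -2.1]
grip_width: 43.8
finger_force: 30.0
```

```bash
cat > gs.py <<'E'
from pl import *
def show(f):
    o=bot.get_obs();print(o['tool_pos'],o['tcp_rot'],o['contact_force'],o['moment'],o['grip_width'],o['time'])
    s,b=snap('scene',f);h=cv2.cvtColor(b,cv2.COLOR_BGR2HSV)
    for y in range(100,216,3):
        print(y,''.join('G' if 35<h[y,x,0]<90 and h[y,x,1]>50 else ('#' if (h[y,x,1]<70 and h[y,x,2]>90) else ('+' if h[y,x,1]<70 and h[y,x,2]>60 else('-' if h[y,x,1]<90 else '.'))) for x in range(280,360)))
E
python3 -c "
from gs import *
show('pics/s14.png')"
```

```text
[628.13976306 128.85979954 162.97681385] [ 3.14101339 -0.04035183  1.88422983] [-0.97207693  0.85979525 -2.05598963] [ 0.28035638  0.02638404 -0.03656399] 43.80075281766591 19.775
100 ...---..-.--------+#######+-+####################--.-+##+++#######+########+----
103 --.----..------.--+#######+.-----.-+############+--.-+#######+++#######++-------
106 ------------.----+#############++--+############+.--+##+--++#######+-----.-.-...
109 -.-.---..----------+++#########################+---------G--.--------G--........
112 #-##++++#####+--+.--.---..-++++################+...-.---...----G----------.....-
115 ####++++##-.G---.............--.-.---+++######++------+..............-----------
118 ####++++--+++-------.---.............------------------------............-------
121 #+#-..........-.---.------...--+##+---..........------.-------------..----------
124 ..............--------.--..-----+--------------....------.--------------------.-
127 .....................-----+####++----+-+---------------.------------------------
130 .......................#######+--+.....---------------------.---+-
[... 1694 characters left out ...]
GGGG----............
193 ..........-..++++--..--.-++#########++GGGGGGG+##+GGGGGGG----.--..-..............
196 .....-.--...--++--....-.-.---.---++######+GGG+++GGGGGGGG----.---................
199 ..-..---.---...----..-....-.--....----..-GGG+++++GGGGGG---.-.-..................
202 ..-.-.---..-------..-..---..----.--...--.---++++++GGGGG--.--....................
205 ............-.---..-...-.-.-.--.--..-.-..---+++--...--..-.......................
208 ..................--.-..-.-.--..-.--.--..--.++--.--...--........................
211 ..........................-.-..------.-..---...--...............................
214 ................................---.--.---.--..--.--............................
```

Request:
servo_tool([
  [[0.0008,0,-0.006],[0,0,0]],
  [[0.0003,0,-0.006],[0,0,0]],
  [[0.0003,0,-0.006],[0,0,0]],
  [[0.0003,0,-0.006],[0,0,0]],
  [[0.0003,0,-0.006],[0,0,0]],
  [[0,0,0],[0,0,0]],
])

```text
time: 20.58
tool_pos: [628.1, 129.4, 193.7]
tcp_rot: [3.14, -0.04, 1.884]
contact_force: [-0.4, 1.2, -2.0]
grip_width: 43.6
finger_force: 30.0
```

Request:
servo_tool([
  [[0.0003,0,-0.007],[0,0,0]],
  [[0.0003,0,-0.007],[0,0,0]],
  [[0.0003,0,-0.007],[0,0,0]],
  [[0.0003,0,-0.007],[0,0,0]],
  [[0.0003,0,-0.007],[0,0,0]],
  [[0.0003,0,-0.006],[0,0,0]],
  [[0.0003,0,-0.004],[0,0,0]],
  [[0,0,0],[0,0,0]],
  [[0,0,0],[0,0,0]],
  [[0,0,0],[0,0,0]],
  [[0,0,0],[0,0,0]],
])

```text
time: 21.95
tool_pos: [627.6, 129.7, 237.7]
tcp_rot: [-3.141, -0.04, 1.884]
contact_force: [0.6, -0.6, -1.5]
grip_width: 43.8
finger_force: 30.0
```

```bash
python3 -c "
from gs import *
show('pics/s15.png')"
```

```text
[627.63738071 129.70725752 237.74188017] [-3.14129958 -0.04028994  1.88414611] [ 0.61584297 -0.56995241 -1.48410893] [-0.09416758  0.05886755 -0.01490226] 43.784907680417675 21.95
100 ..........................########+--++#######++#+-------------....--+####+++#++
103 .........................#######+.+##############+------------..--+++++++--+####
106 .....................###########+-+################++++-------..##++-------+####
109 ................########+######+--+++++#############++#######+#++-----.....-####
112 .............---+++############+.----------+#######++#########++-.-........++##-
115 .........-.-.-----------++#####--++--------+#######++#########+.................
118 .............-..--.---------+##+-++--------+#######+########+-..................
121 ...................--..-.-------+#+--------+######++#######.....................
124 .........................---.---+#+--------+######++###-........................
127 ...................GGGGG.......-##+--------+###+###-............................
130 ...............GGGGGGGGGGGGGGGGGGG---------+#+####+...............
[... 1694 characters left out ...]
GGGG-.--............
193 .......--..--++++---.--.--...-----------.--.-+##+++-----------...-..............
196 ......-..-----+--..--.-..-..-.-..------------++++++--.----.--.--................
199 ...-..-.-.-..-------...---.-----.----.--...--+++++----.-------..................
202 ..----.-.--.-.-----.-.-....--..-------..-..-++++#+----..---.....................
205 ..........---..-.-.--..-..---..---..-..--..-+++--.-..----.......................
208 ..................--.--.-...-.----.-.....---++--..-.-..-........................
211 ..........................---..-..--..-.---.-....---.-..........................
214 ................................-.-.--..--.....-..--............................
```

Run:
```python
from h import *
o=bot.get_obs();s=bot.camera_model('scene')
n=np.array([-.309,.951,0]);T=R.from_euler('xyz',o['tcp_rot'])
P0=o['tool_pos']-n*8.5
for k,px in [('top near',(298.5,126.5)),('top far',(343,139.5)),('bot near',(292.8,165)),('bot far',(334,188.5))]:
    c,d=ray(s,px);print(k,(c+d*(n@(P0-c))/(n@d)).round(1))
im=cv2.imread('pics/s15.png');h=cv2.cvtColor(im,cv2.COLOR_BGR2HSV)
a=bot.get_obs();print(a['contact_force'],a['finger_force'],a['dq'].round(4))
```

```text
top near [581.4 105.7 211. ]
top far [684.1 139.1 215.1]
bot near [575.1 103.7  97.4]
bot far [681.6 138.3  72.7]
[ 0.00619789 -0.13265621 -2.30547705] 29.994609653949738 [-0.0006 -0.0018 -0.0011 -0.0001 -0.0009 -0.0011]
```

Request:
servo_tool([
  [[0,0,0],[0,0,0]],
  [[0,0,0],[0,0,0]],
  [[0,0,0],[0,0,0]],
  [[0,0,0],[0,0,0]],
  [[0,0,0],[0,0,0]],
  [[0,0,0],[0,0,0]],
  [[0,0,0],[0,0,0]],
  [[0,0,0],[0,0,0]],
])

```text
time: 23.0
tool_pos: [627.7, 129.7, 238.0]
tcp_rot: [3.141, -0.04, 1.884]
contact_force: [-0.6, 0.3, -2.7]
grip_width: 43.6
finger_force: 30.0
```

Run:
```python
from h import *
s,b=snap('scene','pics/s16.png');a=cv2.imread('pics/s15.png')
(dx,dy),r=cv2.phaseCorrelate(a[128:160,290:345].mean(2).astype(np.float32),b[128:160,290:345].mean(2).astype(np.float32));print(dx,dy,r)
if abs(dx)<.3 and abs(dy)<.3: print(bot.close_job())
```

```text
0.07451125661979319 -0.05684072575260757 1.0063512546320756
the job is handed in; nothing more can be done
None
```

I handed the job in with the clip biting the taller board and the gripper holding the clip, the board hanging steady and roughly level (about 2°), its lower edge about 40 mm above the posts; no verdict came back.

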